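# Clamp a sample bottle in the cap-torque tester

### The job

Get the sample bottle ready for its cap-torque test: pull the tester's sprung jaw out to its stop so that the catch holds it open by itself, stand the small straight-sided sample bottle from the tray between the two pairs of posts, let go of it, and then press the release lever so that the jaw springs shut and grips the bottle upright between all four posts. Let go of everything and leave the other bottles and the tasting glass standing where they are.

Things in the scene. Friction and masses are not known exactly. Their poses are not given: they have to be found in the camera images.
- tester: Bench cap-torque tester, fixed: white housing, x -130 to +100, y -100 to +100 mm, a sloping grey fascia before it to x = -170 mm; on top an aluminium clamping table (x -115 to +85, y +-88), its surface at z = 88 mm. Origin: on the work surface below the clamping position; +x points from fascia to rear, z up. 'Tester frame' below means this one.
- fixed_posts (a point): Point midway between the tops of the two posts of the fixed jaw: upright rubber posts, diameter 18 mm, top at z = 128 mm, at x = +25, y = +-26 mm in the tester frame, on a steel block x +29 to +57, y +-52, top z = 104 mm. Axes as the tester.
- moving_posts (a point): Point midway between the tops of the two posts of the sliding jaw, which moves with it: rubber posts of diameter 18 mm, top at z = 128 mm, at y = +-26 mm and x = -5 mm minus the jaw value in the tester frame, on a steel block 104 mm wide that reaches 34 mm further to -x, top z = 105 mm. Axes as the tester.
- jaw (a joint): Sliding jaw, m: 0 = shut (its spring's rest when empty), grows as it is pulled towards the tester's -x, 0.050 = at its stop. The spring pulls it shut with 6 N at 0, 8 N at 0.02, 11 N at 0.05; damped, 40 N s/m. In the last 4 mm before the stop a catch drops in behind a pin on the jaw; let go, the jaw then stays parked at about 0.046. Closed on the sample bottle it reads about 0.020.
- pull_bar (a point): Middle of the pull bar, the cross-bar of a level steel U-bail fixed to the sliding jaw: 10 mm thick, 72 mm long along y, z = 118 mm, x = -110 mm minus the jaw value in the tester frame. Behind it the bail leaves a window 62 mm wide (y), about 60 mm long (x), free above and for 30 mm below the bar: a closed gripper let down through it can pull the bar. Axes as the tester.
- release (a joint): Release lever of the catch, rad: 0 = up (a light spring returns it), grows as its pad is pressed, 0.22 = fully down. It pivots at x = -20, y = 58, z = 106 mm in the tester frame. It flicks to about 0.2 by itself as the jaw's pin passes on the way out, then drops to 0: catch engaged. With the jaw parked, pressing past about 0.15 (5 to 9 N on the pad) frees the jaw.
- lever_pad (a point): Centre of the upper face of the release lever's black thumb pad, 34 mm (x) by 44 mm (y), at x = +50, y = +82, z = 125 mm in the tester frame when up; it goes down 15 mm at full press. Free above; the axis of a bottle standing at the nest is 96 mm away.
- nest (a point): Point on the clamping table (z = 88 mm) where the middle of the sample bottle's foot stands when clamped, touching all four posts. With the jaw parked open, the bottle can be stood from 22 mm on the fascia side of this point (tester's -x) up to this point, within 10 mm sideways; the closing jaw slides it home. Axes as the tester.
- sample: The sample bottle: slim, straight-sided white bottle, 54 mm in diameter up to 105 mm height, then a shoulder and a neck 25 mm in diameter; grey screw cap 31 mm in diameter from 138 to 165 mm height (the top). 0.2 to 0.4 kg. Origin: centre of its underside, z up. The only short, straight-sided one of the three on the tray.
- tray: Open steel tray, fixed, 270 x 240 mm, rim 16 mm high, floor 4 mm thick. Origin: centre of its underside. The sample bottle, the tall bottle and the round jar stand on it in any order, their axes 80 mm or more apart.
- tall_bottle: Bystander, loose, on the tray: green bottle 68 mm in diameter to 135 mm height, with a long neck (cap 31 mm in diameter), 240 mm tall. Origin: centre of its underside.
- round_jar: Bystander, loose, on the tray: round-bellied white jar with a stopper, 84 mm in greatest diameter at 70 mm height, 150 mm tall. Origin: centre of its underside.
- stock_bottle: Bystander, loose: white bottle of the tall bottle's shape, 68 mm in diameter, 240 mm tall, on the work surface by the tester's front corner on its -y side. Origin: centre of its underside.
- tasting_glass: Bystander, loose: small stemmed tasting glass, 56 mm in greatest diameter, 100 mm tall, on the work surface beside the tester on its +y side (the lever's side). Origin: centre of its underside.

How it is judged:
On the way, in this order (a step that is already met when the one before it is completed fails the run):
1. the jaw has been pulled out to its stop and the catch holds it open with the robot off the tester (value of joint jaw above 0.044 m and value of joint release below 0.05 rad and contact force between each of the arm, the fingers and tester below 0.5 N), for 0.3 s.
2. the sample bottle stands upright on the clamping table between the open jaws, let go (angle between sample's own z axis and vertical below 0.06 rad and z of sample in the frame of nest between -0.004 and 0.004 m and linear speed of sample below 0.01 m/s and value of joint jaw above 0.044 m and x of sample in the frame of nest between -0.03 and 0.004 m and y of sample in the frame of nest between -0.018 and 0.018 m and contact force between the fingers and sample below 0.3 N), for 0.2 s.
At the end, for the whole second after the job is handed in: The jaw has sprung shut on the sample bottle (jaw 0.016 to 0.024 m), which stands at rest, upright within 0.06 rad, on the clamping table, within 6 mm of the nest; release lever up (under 0.05 rad); the four bystanders upright within 0.2 rad and within 30 mm of their starts (angle between sample's own z axis and vertical below 0.06 rad and z of sample in the frame of nest between -0.004 and 0.004 m and linear speed of sample below 0.01 m/s and value of joint jaw between 0.016 and 0.024 m and value of joint release below 0.05 rad and horizontal distance between sample and nest below 0.006 m and velocity of joint jaw below 0.01 m/s and distance of each of tall_bottle, round_jar, stock_bottle, tasting_glass from where it was at the start of the episode below 0.03 m and angle between each of tall_bottle, round_jar, stock_bottle, tasting_glass's own z axis and vertical below 0.2 rad); the robot touches nothing.
It fails at once if the tall bottle is knocked over (angle between tall_bottle's own z axis and vertical above 0.5 rad).
It fails at once if the round jar is knocked over (angle between round_jar's own z axis and vertical above 0.5 rad).
It fails at once if the stock bottle is knocked over (angle between stock_bottle's own z axis and vertical above 0.5 rad).
It fails at once if the tasting glass is knocked over (angle between tasting_glass's own z axis and vertical above 0.5 rad).
It fails at once if the sample bottle is tipped over (angle between sample's own z axis and vertical above 0.7 rad).
It also fails if it takes over 72 s, if anything falls off the work surface, if the arm or the gripper's body presses on something with over 40 N, if the wrist force passes 120 N, or if a joint passes its speed limit or range.

### The arm

A 7-joint arm with a two-finger parallel gripper is mounted at the origin on the work surface. World frame = base frame: x ahead of the robot, y to its left, z up, the work surface at z = 0. Lengths are in m, angles in rad, forces in N, time in s.
With the tool pointing down it reaches from about 0.425 to 0.95 m from the base axis. Payload 4.7 kg.
Tool frame: the origin (TCP) lies on the front face of the gripper's body, between the roots of the fingers; the fingertips stand 73 mm ahead of it and the grasp point (between the pads) lies 54 mm ahead of it (ctrl.tip_extent is the distance from the TCP to the fingertips, in m); z points along the fingers, y is the line along which they close (so a half turn about z gives the same grasp; the last joint's range is limited). The gripper opens to 85 mm and grips with 20 to 120 N. Pads are 22 mm wide; open, the fingers measure 114 mm over their backs; the gripper's body (76 mm by 85 mm) begins 54 mm behind the grasp point. The pads swing forward as they close: fully open they stand 13 mm farther back than shut.
Start: joints at [-1.318, 0.469, -0.049, 1.532, 0.024, 1.141, -0.082], TCP at [0.188, 0.648, 0.304] pointing down, gripper open.
Joint ranges: [-2.59, 2.59], [-0.33, 1.99], [-1.39, 1.29], [0.1, 2.45], [-1.04, 4.18], [0.21, 1.99], [-2.66, 2.66]. Speed limits (rad/s): [2.57, 2.57, 3.14, 3.14, 3.14, 3.14, 3.14].

### API

Orientations are given as a unit quaternion [w, x, y, z].
In Python, from rig import ctrl gives the robot as it stands. Calls block until the motion is done:
- ctrl.goto(position, orientation): joint-space move of the TCP to a pose.
- ctrl.line_to(position, max_speed=0.15, rotation=None): straight line of the TCP; rotation=None keeps the orientation; max_speed is the mean speed in m/s.
- ctrl.move_j(angles): joint-space move.
- ctrl.command_gripper(opening, newtons=None): finger opening in m; newtons is the grip in N (None keeps the last); returns when the fingers have stopped.
- ctrl.hold(seconds).
- ctrl.ik(position, orientation): joint angles nearest the present ones, or None.
- ctrl.grab_frame(name): name is "scene" or "top" or "wrist"; returns the picture (480x640x3 uint8, red, green, blue); there is no depth.
- ctrl.get_calibration(name): a dict with "intrinsics" (3x3 intrinsics, pixels), "R" (3x3) and "t" (3): a world point X has camera coordinates R X + t; the wrist camera has in their place "hand_eye" (4x4, takes a point from camera to tool coordinates, whose origin is the TCP and whose axes are the flange's). Camera axes: x right, y down, z forward; pixel columns grow to the right and rows downward; lengths in m; the calibration is good to about 2 mm. A picture is of the moment at which its call begins: read the wrist's pose just before it. get_calibration takes no time and is no camera call.
A pose or a line that the arm cannot do raises ctrl.IKError and nothing moves.
- ctrl.sign_off(): hands the job in; it is judged then, once.
Trained networks look in the newest picture that a camera, given by its name, has taken for a name from the list of things; names that differ only in an ending like _2 or _b are one class to them, and where a whole thing is asked for, a point or a joint stands for the part that bears it (a point fixed in the world has none). Each returns a list of dicts, best first, with "p" (0 to 1); they miss things now and then, are a little off and sometimes report something else, mostly with a low value. They report only what shows in the picture. A call takes as long as a camera call.
- ctrl.look_for(label, camera): "bbox" ([centre column, centre row, width, height] in pixels, round what is visible of it).
- ctrl.spot_point(label, camera): "point" ([column, row] in pixels: a listed point, or the origin of a listed thing).
Readings, each from a call of its own:
- ctrl.read_t(): time.
- ctrl.read_joints(): joint angles.
- ctrl.read_joint_velocities(): joint speeds.
- ctrl.read_tau(): joint torques, N m.
- ctrl.read_eef_pos(): TCP position.
- ctrl.read_ee_rot(): TCP orientation.
- ctrl.read_wrist_force(): force on the tool from outside, world axes, zero at the start.
- ctrl.read_ft_torque(): the same for the moment, N m.
- ctrl.read_finger_gap(): finger opening in m.
- ctrl.read_gripper_force(): force on a finger pad.
Only numpy, scipy, OpenCV 4.12 (cv2) and the standard library are available. Lean on these libraries where they do the work, as an engineer would, in place of code of your own. Each camera call takes 0.05 s, during which the arm holds its last target. There are 200 camera calls.

## Working session

There is one attempt and no reset: what is moved stays moved. The work goes in short steps, each a Python script; the robot and the scene stay as the last script left them, time stands still between calls to the robot, and variables do not carry over. Pictures are saved under pics/ and viewed, at most 10 in all, crops included, and the job is handed in when it is done.

```bash
mkdir -p pics; ls; python3 - <<'E'
from rig import ctrl
import cv2,numpy as np
ims=[]
for c in("scene","top"):
    im=ctrl.grab_frame(c);cv2.imwrite(f"pics/{c}1.png",im[:,:,::-1])
    k=ctrl.get_calibration(c);print(c,np.round(k["intrinsics"],1).tolist(),np.round(k["R"],3).tolist(),np.round(k["t"],3).tolist())
    for n in["fixed_posts","moving_posts","pull_bar","lever_pad","nest","tester","sample","tray","tall_bottle","round_jar","stock_bottle","tasting_glass"]:
        print(n,[(np.round(d["point"]).tolist(),round(d["p"],2)) for d in ctrl.spot_point(n,c)[:2]])
print(ctrl.read_t(),ctrl.read_ee_rot(),ctrl.read_eef_pos())
E
```

```text
pics
rig.py
scene [[579.0, 0.0, 314.9], [0.0, 579.0, 240.0], [0.0, 0.0, 1.0]] [[-0.506, 0.863, -0.006], [0.718, 0.417, -0.557], [-0.478, -0.286, -0.83]] [0.28, -0.315, 1.551]
fixed_posts [([215.0, 230.0], 0.69)]
moving_posts [([227.0, 220.0], 0.56), ([234.0, 253.0], 0.52)]
pull_bar [([256.0, 188.0], 0.84)]
lever_pad [([246.0, 255.0], 0.75)]
nest [([227.0, 229.0], 0.97), ([402.0, 345.0], 0.69)]
tester [([230.0, 254.0], 0.61)]
sample [([400.0, 344.0], 0.95)]
tray [([439.0, 337.0], 0.98), ([234.0, 252.0], 0.7)]
tall_bottle [([449.0, 307.0], 0.82), ([255.0, 188.0], 0.15)]
round_jar [([458.0, 356.0], 0.66)]
stock_bottle [([209.0, 192.0], 0.64)]
tasting_glass [([298.0, 285.0], 0.56)]
top [[561.4, 0.0, 326.2], [0.0, 561.4, 247.2], [0.0, 0.0, 1.0]] [[-0.024, -1.0, -0.0], [-0.993, 0.024, -0.114], [0.114, -0.003, -0.993]] [-0.04, 0.539, 1.176]
fixed_posts [([397.0, 202.0], 0.61)]
moving_posts [([397.0, 216.0], 0.67)]
pull_bar [([400.0, 267.0], 0.97), ([395.0, 216.0], 0.32)]
lever_pad [([352.0, 187.0], 0.8)]
nest [([396.0, 216.0], 0.8)]
tester [([390.0, 224.0], 0.72)]
sample [([197.0, 220.0], 0.85)]
tray [([171.0, 250.0], 0.64)]
tall_bottle [([177.0, 280.0], 0.75)]
round_jar [([145.0, 239.0], 0.56)]
stock_bottle [([466.0, 276.0], 0.83), ([354.0, 189.0], 0.66)]
tasting_glass [([319.0, 231.0], 0.55), ([396.0, 202.0], 0.16)]
1.3 [-1.17128171e-05  1.40427318e-01  9.90090989e-01  2.47779610e-05] [0.18766746 0.6484007  0.30390775]
```

View pics/scene1.png

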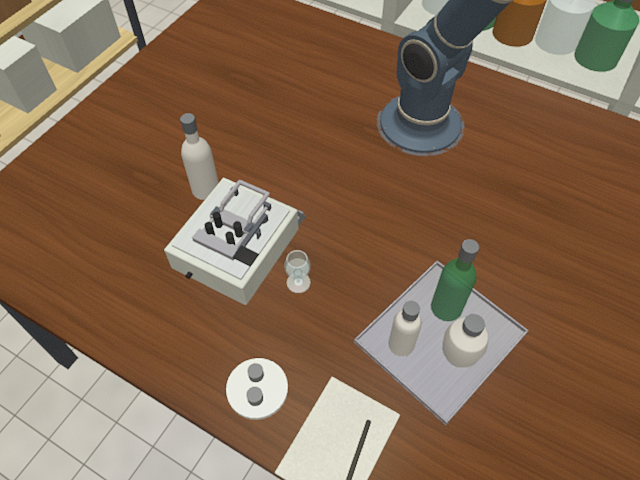

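View pics/top1.png

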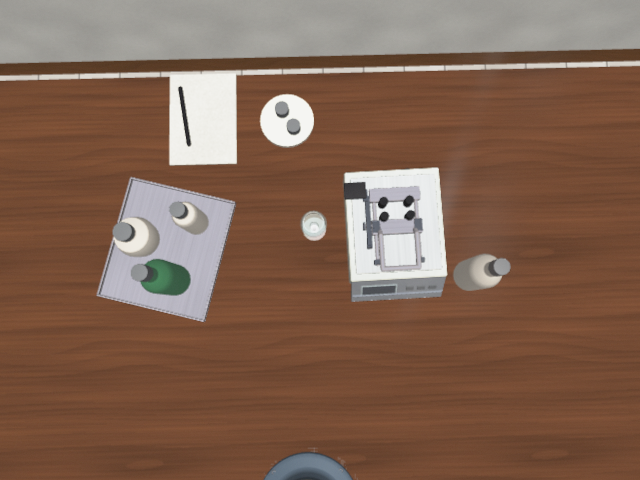

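```bash
cat > h.py <<'E'
import numpy as np
from scipy.optimize import least_squares
from rig import ctrl
def proj(c,X):
    k=ctrl.get_calibration(c);p=np.asarray(k["R"])@X+np.asarray(k["t"]);p=np.asarray(k["intrinsics"])@p;return p[:2]/p[2]
def unproj(c,uv,z):
    k=ctrl.get_calibration(c);R=np.asarray(k["R"]);C=-R.T@np.asarray(k["t"])
    d=R.T@np.linalg.solve(np.asarray(k["intrinsics"]),[uv[0],uv[1],1]);return C+d*(z-C[2])/d[2]
E
python3 - <<'E'
from h import *
pts={"fixed_posts":(25,0,128),"moving_posts":(-5,0,128),"pull_bar":(-110,0,118),"lever_pad":(50,82,125),"nest":(-2,0,88),"tester":(0,0,0)}
obs={"scene":dict(fixed_posts=(215,230),moving_posts=(227,220),pull_bar=(256,188),lever_pad=(246,255),nest=(227,229)),
"top":dict(fixed_posts=(397,202),moving_posts=(397,216),pull_bar=(400,267),lever_pad=(352,187),nest=(396,216))}
def X(q,n):
    x,y,z=np.array(pts[n])/1e3;c,s=np.cos(q[2]),np.sin(q[2]);return np.array([q[0]+c*x-s*y,q[1]+s*x+c*y,z])
f=lambda q:np.concatenate([proj(c,X(q,n))-o for c in obs for n,o in obs[c].items()])
r=least_squares(f,[.6,-.1,0],loss="soft_l1");print(r.x,np.round(f(r.x),1).reshape(-1,2).tolist())
for n,z,a,b in[("sample",.004,(400,344),(197,220)),("tray",0,(439,337),(171,250)),("tall",.004,(449,307),(177,280)),("jar",.004,(458,356),(145,239)),("stock",0,(209,192),(466,276)),("glass",0,(298,285),(319,231))]:
    print(n,np.round(unproj("scene",a,z),3),np.round(unproj("top",b,z),3))
E
```

```text
[ 0.59411087 -0.19502292  0.01258852] [[2.7, -1.2], [-1.0, -1.4], [-2.4, -0.3], [-1.8, -0.2], [0.6, 1.5], [-0.9, -2.5], [-0.1, -1.6], [-1.0, 0.4], [2.5, 2.1], [-1.6, 0.3]]
sample [0.605 0.233 0.004] [0.608 0.231 0.004]
tray [0.548 0.296 0.   ] [0.544 0.289 0.   ]
tall [0.475 0.287 0.004] [0.477 0.274 0.004]
jar [0.569 0.346 0.004] [0.569 0.345 0.004]
stock [ 0.476 -0.347  0.   ] [ 0.471 -0.358  0.   ]
glass [ 0.59  -0.022  0.   ] [ 0.578 -0.038  0.   ]
```

The scene view shows the tester at about (235,240), the tray on the right with the sample at (403,330), tall bottle at (455,280) and jar at (466,340). The stock bottle is at (200,160) and the glass at (297,270). In the top view the tester is at (397,230), the jaw is shut and the sample is at (190,215). The network points agree with both pictures. Next I'll refine with the wrist camera.

```bash
cat >> h.py <<'E'
def quat(psi): return np.array([0,-np.sin(psi/2),np.cos(psi/2),0])
from scipy.spatial.transform import Rotation as Ro
def wproj(X,p,q):
    k=ctrl.get_calibration("wrist");H=np.asarray(k["hand_eye"]);M=np.eye(4);M[:3,:3]=Ro.from_quat(np.roll(q,-1)).as_matrix();M[:3,3]=p
    c=np.linalg.inv(M@H)@np.append(X,1);u=np.asarray(k["intrinsics"])@c[:3];return u[:2]/u[2]
E
python3 - <<'E'
from h import *
import cv2
print(np.round(ctrl.get_calibration("wrist")["hand_eye"],3).tolist(),ctrl.tip_extent)
p=ctrl.read_eef_pos();ctrl.line_to([p[0],p[1],.40])
ctrl.goto([.62,.225,.42],quat(0.0126))
print(ctrl.read_joints())
def shot(n,names):
    p,q=ctrl.read_eef_pos(),ctrl.read_ee_rot();im=ctrl.grab_frame("wrist");cv2.imwrite(f"pics/{n}.png",im[:,:,::-1]);print(np.round(p,4).tolist(),np.round(q,4).tolist())
    for m in names: print(m,[(np.round(d["point"],1).tolist(),round(d["p"],2)) for d in ctrl.spot_point(m,"wrist")[:2]])
shot("ws",["sample","tall_bottle","round_jar"]);print([(np.round(d["bbox"]),d["p"]) for d in ctrl.look_for("sample","wrist")])
ctrl.goto([.54,-.19,.40],quat(0.0126))
shot("wt",["fixed_posts","moving_posts","pull_bar","lever_pad","nest","tasting_glass"])
print(ctrl.read_t(),ctrl.read_joints())
E
```

```text
[[-0.0, -0.956, -0.294, 0.075], [1.0, -0.0, -0.0, 0.0], [0.0, -0.294, 0.956, -0.071], [0.0, 0.0, 0.0, 1.0]] 0.0726
[-0.5741908   0.37519283  0.22874691  1.42428504 -0.08597735  1.35210313
  1.2435475 ]
[0.6195, 0.2265, 0.4198] [-0.0003, -0.0074, 1.0, 0.0003]
sample [([329.6, 170.9], 0.69)]
tall_bottle [([368.1, 67.6], 0.62)]
round_jar [([415.5, 141.4], 0.6)]
[(array([331., 179.,  58.,  67.]), 0.66)]
[0.5409, -0.1884, 0.4] [0.0002, -0.0077, 1.0, 0.0003]
fixed_posts [([311.0, 281.9], 0.78)]
moving_posts [([311.9, 256.3], 0.66)]
pull_bar [([313.7, 143.2], 0.61)]
lever_pad [([397.6, 307.0], 0.91)]
nest [([316.5, 249.1], 0.88), ([317.1, 257.8], 0.42)]
tasting_glass [([448.2, 218.9], 0.94)]
6.4167 [-0.09986247  0.23701477  0.44980561  1.67336111 -0.10750782  1.25590089
  1.95661379]
```

View pics/wt.png

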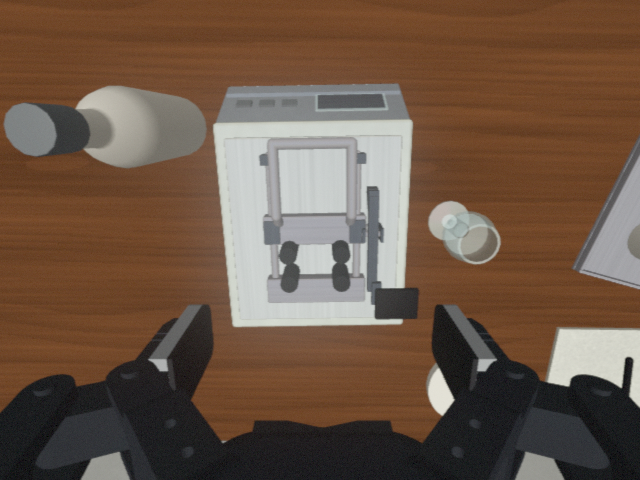

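```bash
python3 - <<'E'
from h import *
pts={"fixed_posts":(25,0,128),"moving_posts":(-5,0,128),"pull_bar":(-110,0,118),"lever_pad":(50,82,125),"nest":(10,0,88)}
obs={"scene":dict(fixed_posts=(215,230),moving_posts=(227,220),pull_bar=(256,188),lever_pad=(246,255)),
"top":dict(fixed_posts=(397,202),moving_posts=(397,216),pull_bar=(400,267),lever_pad=(352,187)),
"wrist":dict(fixed_posts=(311.0, 281.9),moving_posts=(311.9, 256.3),pull_bar=(313.7, 143.2),lever_pad=(397.6, 307.0))}
P,Q=[0.5409, -0.1884, 0.4],[0.0002, -0.0077, 1.0, 0.0003]
pr=lambda c,x: wproj(x,P,Q) if c=="wrist" else proj(c,x)
def X(q,n):
    x,y,z=np.array(pts[n])/1e3;c,s=np.cos(q[2]),np.sin(q[2]);return np.array([q[0]+c*x-s*y,q[1]+s*x+c*y,z])
for cs in (["wrist"],["top","scene"],["wrist","top","scene"]):
    f=lambda q:np.concatenate([pr(c,X(q,n))-o for c in cs for n,o in obs[c].items()])
    r=least_squares(f,[.6,-.1,0],loss="soft_l1");print(r.x,np.round(f(r.x),1).tolist())
P,Q=[0.6195, 0.2265, 0.4198],[-0.0003, -0.0074, 1.0, 0.0003]
for n,o in [("sample",(329.6,170.9)),("tall",(368.1,67.6)),("jar",(415.5,141.4))]:
    print(n,least_squares(lambda x:wproj([x[0],x[1],.004],P,Q)-o,[.6,.2]).x)
E
```

```text
[ 0.5941623 -0.1970413 -0.0010068] [1.0, 2.2, 0.4, -0.7, -0.1, -0.1, -5.2, -0.3]
[ 0.59408282 -0.19353298  0.01823498] [-1.7, -2.4, -0.8, -1.6, -1.4, 0.4, 1.6, 2.3, 3.4, -0.9, -0.5, -1.1, -2.0, -0.2, -1.0, -0.0]
[ 0.59430549 -0.19558348  0.0098915 ] [2.8, 2.4, 1.9, -0.6, 0.1, 0.1, -3.1, -0.9, -0.5, -2.6, 0.2, -1.7, -0.9, 0.3, 2.8, 1.8, 2.4, -1.3, -1.3, -1.5, -2.5, -0.3, -2.2, -0.2]
sample [0.60341628 0.23602273]
tall [0.48119702 0.27923369]
jar [0.565196   0.34292709]
```

View pics/ws.png

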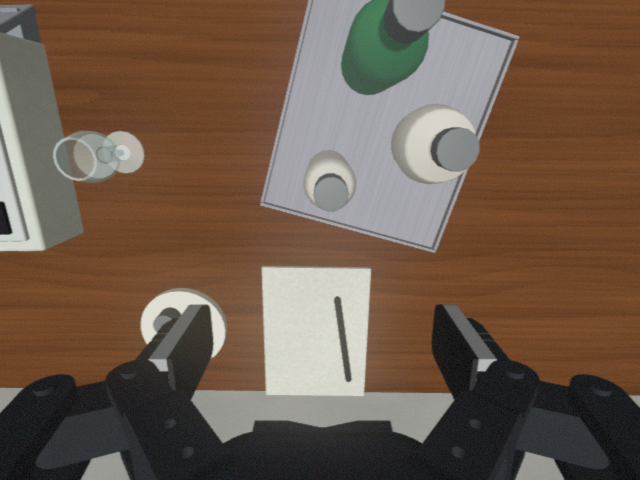

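Wrist picture of the tester: pull bar at (313,143), post pairs at (315,252) and (315,277), lever pad at (397,303), stock bottle to the left, glass at (460,230). Wrist picture of the tray: the sample's cap is at (331,192), clear of the jar (435,145) and the tall bottle (390,45). Now I'll pull the jaw.

```bash
cat >> h.py <<'E'
T=np.array([.5943,-.1956]);PSI=.010;Q=quat(PSI)
def W(x,y,z): c,s=np.cos(PSI),np.sin(PSI);return [T[0]+c*x-s*y,T[1]+s*x+c*y,z]
E
python3 - <<'E'
from h import *
import cv2
ctrl.command_gripper(0.0)
ctrl.goto(W(-.078,0,.26),Q)
ctrl.line_to(W(-.078,0,.178),.08)
print(ctrl.read_wrist_force())
x=-.094
ctrl.line_to(W(x,0,.178),.06)
while x>-.165:
    x-=.006 if x>-.132 else .002
    ctrl.line_to(W(x,0,.178),.05)
    f=ctrl.read_wrist_force();print(round(x,3),np.round(f,1),np.round(ctrl.read_eef_pos(),4))
    if abs(f[0])>24: break
ctrl.hold(.2)
ctrl.line_to(W(-.124,0,.178),.05)
print(ctrl.read_wrist_force(),ctrl.read_t())
E
```

```text
[-0.78957841  0.55471561 -0.69044522]
-0.1 [ 4.5  0.1 -2.9] [ 0.4961 -0.1966  0.1784]
-0.106 [ 6.2 -0.2 -3.1] [ 0.4906 -0.1966  0.1785]
-0.112 [ 7.4 -1.6 -4.9] [ 0.4849 -0.1968  0.1786]
-0.118 [ 7.8 -0.4 -3.6] [ 0.4793 -0.1969  0.1787]
-0.124 [ 9.4 -0.8 -6.2] [ 0.474  -0.197   0.1788]
-0.13 [12.1  0.3 -7.7] [ 0.4691 -0.1971  0.179 ]
-0.136 [12.1 -1.2 -9. ] [ 0.4634 -0.1972  0.1791]
-0.138 [11.6 -0.1 -8.4] [ 0.4614 -0.1972  0.1791]
-0.14 [11.3 -0.1 -7.5] [ 0.4589 -0.1974  0.1791]
-0.142 [11.1 -0.4 -7.5] [ 0.4569 -0.1974  0.1791]
-0.144 [11.3 -1.  -6.4] [ 0.455  -0.1975  0.1791]
-0.146 [10.6 -0.7 -7.6] [ 0.4529 -0.1975  0.1791]
-0.148 [11.  -1.6 -7.5] [ 0.4509 -0.1976  0.1791]
-0.15 [12.  -1.1 -7. ] [ 0.449  -0.1976  0.1791]
-0.152 [ 13.2  -1.  -10.1] [ 0.4483 -0.1976  0.1793]
-0.154 [ 18.5  -0.5 -14.3] [ 0.4479 -0.1975  0.1795]
-0.156 [ 23.4  -1.4 -18.9] [ 0.4476 -0.1974  0.1796]
-0.158 [ 26.   -1.1 -19.2] [ 0.4473 -0.1973  0.1801]
[ 0.04123013 -0.46473355  0.04082435] 15.05
```

```bash
python3 - <<'E'
from h import *
import cv2
ctrl.line_to(W(-.124,0,.30),.2)
ctrl.hold(.4)
p,q=ctrl.read_eef_pos(),ctrl.read_ee_rot()
ctrl.goto(W(-.054,0,.40),Q)
p,q=ctrl.read_eef_pos(),ctrl.read_ee_rot()
im=ctrl.grab_frame("wrist");cv2.imwrite("pics/wt2.png",im[:,:,::-1])
for n,x in(("pull_bar",(-.110-.046,0,.118)),("moving_posts",(-.051,0,.128)),("fixed_posts",(.025,0,.128)),("lever_pad",(.05,.082,.125))):
    print(n,ctrl.spot_point(n,"wrist")[:1],wproj(W(*x),p,q))
ctrl.command_gripper(.06)
ctrl.goto([.605,.234,.36],Q)
p,q=ctrl.read_eef_pos(),ctrl.read_ee_rot()
im=ctrl.grab_frame("wrist");cv2.imwrite("pics/ws2.png",im[:,:,::-1])
for n in("sample","round_jar","tall_bottle"): print(n,ctrl.look_for(n,"wrist")[:1],ctrl.spot_point(n,"wrist")[:1])
print("cap",wproj([.605,.234,.169],p,q),wproj([.605,.234,.004],p,q),ctrl.read_t())
E
```

```text
pull_bar [{'point': [321.3, 90.8], 'p': 0.79}] [322.17800157  90.35665436]
moving_posts [{'point': [321.1, 213.6], 'p': 0.76}] [322.17469208 210.32803103]
fixed_posts [{'point': [454.0, 219.5], 'p': 0.57}] [322.17427346 285.3958063 ]
lever_pad [{'point': [408.4, 307.6], 'p': 0.63}] [402.79531071 306.7881609 ]
sample [{'bbox': [327.8, 205.6, 64.8, 86.6], 'p': 0.55}] [{'point': [324.9, 186.5], 'p': 0.67}]
round_jar [{'bbox': [450.0, 161.2, 107.7, 93.5], 'p': 0.59}] [{'point': [422.3, 152.1], 'p': 0.67}]
tall_bottle [{'bbox': [405.2, 52.1, 131.1, 103.7], 'p': 0.57}] [{'point': [424.3, 155.6], 'p': 0.15}]
cap [325.28853943 229.6223295 ] [324.28494731 190.3216818 ] 19.575
```

```bash
python3 -c "
import cv2,numpy as np
cv2.imwrite('pics/both.png',cv2.resize(np.hstack([cv2.imread('pics/wt2.png')[60:400,150:500],cv2.imread('pics/ws2.png')[0:340,150:550]]),None,fx=1,fy=1))"
```

```text
(no output)
```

View pics/both.png

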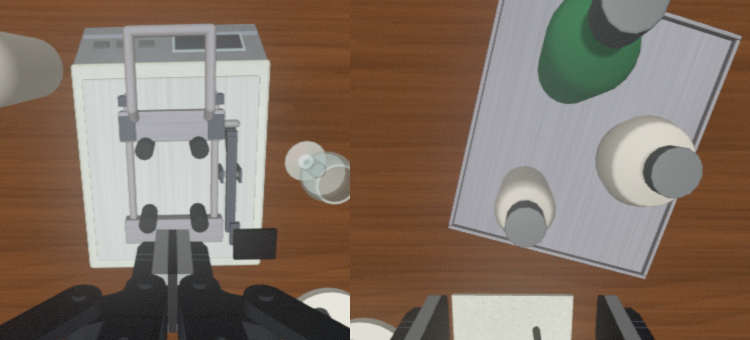

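Left: the jaw is parked open. The bar is at (170,30) in the crop, the post pairs are well apart and the lever is up. The network's bar and post points match the 0.046 prediction. Right: the sample's cap is centred at (525,224) in the crop, about 3 mm nearer in x than assumed, so I'll grasp at x=0.602.

```bash
python3 - <<'E'
from h import *
import cv2
ctrl.goto([.602,.235,.30],Q)
ctrl.line_to([.602,.235,.204],.08)
print(ctrl.read_wrist_force())
ctrl.command_gripper(.0,40)
print(ctrl.read_finger_gap(),ctrl.read_gripper_force(),ctrl.read_wrist_force(),ctrl.read_eef_pos())
ctrl.line_to([.602,.235,.39],.12)
ctrl.hold(.3)
print(ctrl.read_finger_gap(),ctrl.read_wrist_force(),ctrl.read_t())
im=ctrl.grab_frame("wrist");cv2.imwrite("pics/ws3.png",im[:,:,::-1])
E
```

```text
[ 0.03095041 -0.26545616 -0.07395873]
0.0301737209921026 39.659045934677124 [-0.21603237 -0.47580005  2.86066786] [0.60230454 0.23483987 0.20454909]
0.029929783425420912 [ 0.80139408 -0.54224379 -2.80621041] 23.65
```

View pics/ws3.png

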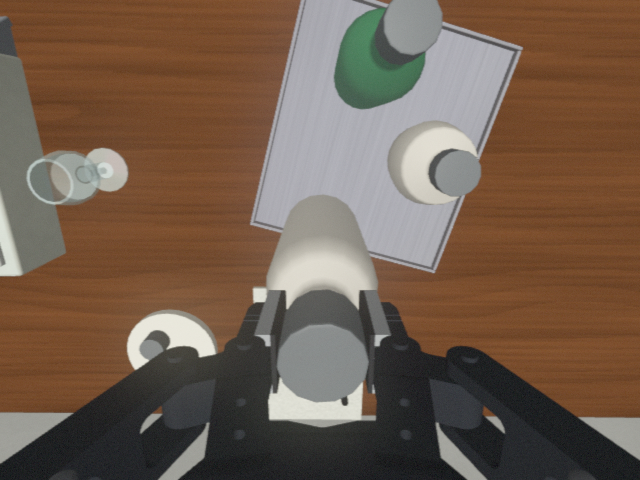

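The cap is held squarely at (322,345), the bottle hangs straight, and the others are untouched. Now I'll place it.

```bash
python3 - <<'E'
from h import *
import cv2
p,q=ctrl.read_eef_pos(),ctrl.read_ee_rot()
for dx in(-.004,0,.004): print(dx,wproj(p+[dx,0,-.035],p,q))
ctrl.line_to(W(-.010,0,.39),.15)
ctrl.line_to(W(-.010,0,.30),.10)
ctrl.hold(.3);f0=ctrl.read_wrist_force()[2];print("f0",f0,ctrl.read_eef_pos())
z=.300
while z>.282:
    z-=.0015 if z>.2925 else .0007
    ctrl.line_to(W(-.010,0,z),.03)
    f=ctrl.read_wrist_force()
    if f[2]-f0>2: break
print(z,np.round(f,1),ctrl.read_eef_pos(),ctrl.read_t())
im=ctrl.grab_frame("scene");cv2.imwrite("pics/pl.png",cv2.resize(im[140:320,130:330,::-1],None,fx=3,fy=3))
E
```

```text
-0.004 [322.19354394 351.03417816]
0 [322.07317347 361.64748208]
0.004 [321.9550785  372.06015029]
f0 -3.0685168040344175 [ 0.58440863 -0.19572891  0.30042579]
0.2883000000000001 [ 0.1  0.7 -0.8] [ 0.58442878 -0.1958238   0.28856615] 30.825
```

View pics/pl.png

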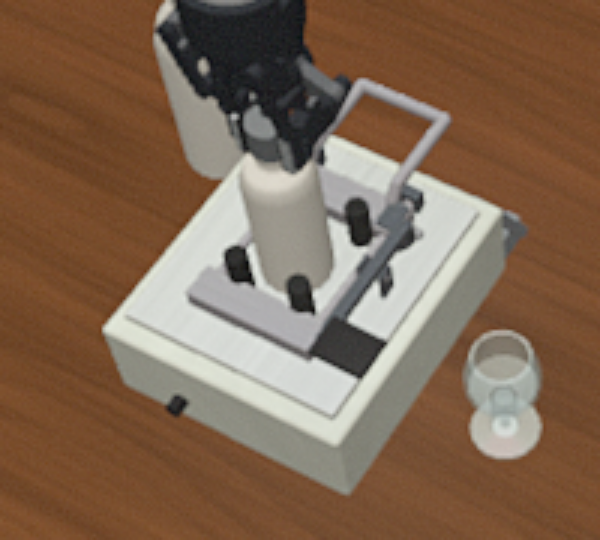

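The bottle stands on the table between the open posts, with contact at the expected height. I'll release it, retreat and check.

```bash
python3 - <<'E'
from h import *
import cv2
ctrl.command_gripper(.055)
ctrl.hold(.3)
ctrl.line_to(W(-.010,0,.37),.08)
ctrl.hold(.3)
im=ctrl.grab_frame("top")
print("top nest",proj("top",np.array(W(0,0,.088))),"-.03",proj("top",np.array(W(-.03,0,.088))),ctrl.spot_point("sample","top")[:2])
im=ctrl.grab_frame("scene");s=ctrl.spot_point("sample","scene")[:2];print(s)
print([unproj("scene",d["point"],.088) for d in s],W(0,0,.088))
cv2.imwrite("pics/pl2.png",cv2.resize(im[140:320,130:330,::-1],None,fx=3,fy=3))
ctrl.command_gripper(0)
ctrl.line_to(W(.05,.087,.37),.15)
print(ctrl.read_t(),ctrl.read_joints())
E
```

```text
top nest [394.6394793  215.21621194] -.03 [395.34169761 229.61272051] []
[{'point': [225.6, 228.4], 'p': 0.87}, {'point': [234.0, 252.8], 'p': 0.15}]
[array([ 0.58988769, -0.20200565,  0.088     ]), array([ 0.63233499, -0.15033893,  0.088     ])] [np.float64(0.5943), np.float64(-0.1956), 0.088]
34.6417 [-0.19819401  0.40065635  0.42661555  1.52764703 -0.16978274  1.25052212
  1.83116529]
```

View pics/pl2.png

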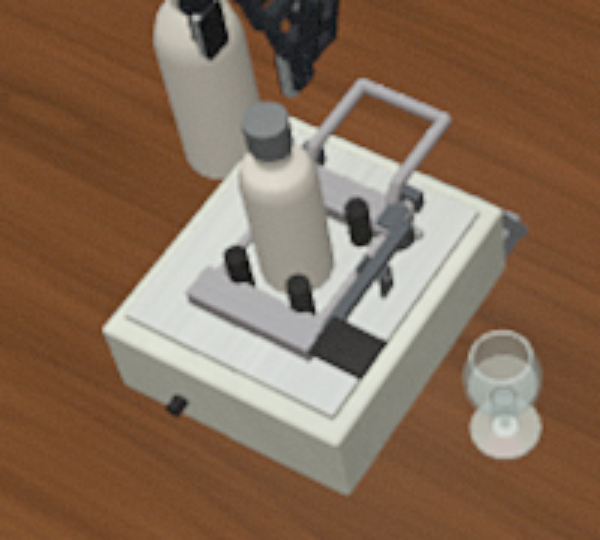

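The bottle stands upright and free between the posts, with the jaw still open. Next is the lever.

```bash
python3 - <<'E'
from h import *
import cv2
ctrl.line_to(W(.05,.087,.206),.1)
print(ctrl.read_wrist_force())
z=.200
while z>.180:
    z-=.002
    ctrl.line_to(W(.05,.087,z),.05);f=ctrl.read_wrist_force();print(round(z,4),np.round(f,1),np.round(ctrl.read_eef_pos()[2],4))
    if f[2]>18: break
ctrl.hold(.6)
ctrl.line_to(W(.05,.087,.30),.1)
ctrl.line_to(W(.05,.15,.38),.15)
ctrl.hold(.3)
p,q=ctrl.read_eef_pos(),ctrl.read_ee_rot()
ctrl.grab_frame("wrist");print(ctrl.spot_point("pull_bar","wrist")[:1],wproj(W(-.130,0,.118),p,q),wproj(W(-.156,0,.118),p,q))
im=ctrl.grab_frame("scene");s=ctrl.spot_point("sample","scene")[:1];print([unproj("scene",d["point"],.088) for d in s])
cv2.imwrite("pics/end.png",cv2.resize(im[140:320,130:330,::-1],None,fx=3,fy=3))
print(ctrl.read_t(),ctrl.read_wrist_force())
E
```

```text
[-0.44426474  0.09221751  0.48150864]
0.198 [0.4 0.2 0.2] 0.1979
0.196 [0.3 0.3 3.8] 0.1964
0.194 [0.4 0.4 4.5] 0.1948
0.192 [2.  0.6 4.8] 0.1929
0.19 [ 1.5 -0.2  0.6] 0.1895
0.188 [-0.2  0.6  0.6] 0.1872
0.186 [-1.1  0.2  1. ] 0.1858
0.184 [ 0.2 -0.3  1.2] 0.184
0.182 [-1.7  0.1  6.6] 0.183
0.18 [-3.1  0.3 13.4] 0.1823
[{'point': [632.2, 36.7], 'p': 0.61}] [126.02909424 -20.84574698] [120.64752395 -61.39917863]
[array([ 0.59947369, -0.19600457,  0.088     ])]
42.2667 [-0.26451239  0.01046315  0.48463005]
```

View pics/end.png

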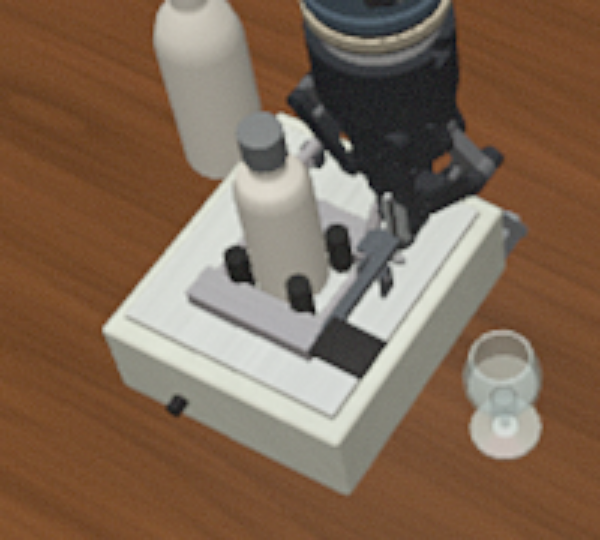

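The jaw has closed on the upright bottle at (280,270) and the posts touch it. The lever pad is back up, the glass and stock bottle haven't moved, and the arm is clear. Handing in.

```bash
python3 -c "
from rig import ctrl
print(ctrl.sign_off())"
```

```text
the job is handed in; nothing more can be done
None
```

I handed the job in at about 42 s of the 72 s: the jaw has sprung shut on the upright sample bottle, the lever is up, and the robot is clear; the hand-in returned no verdict, and I didn't re-check the tall bottle and jar on the tray after lifting the sample (both were standing then).

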